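Pack the short foot of a laptop stand

ROBOT

A 6-joint arm with a two-finger parallel gripper is mounted at the origin on the work surface. World frame = base frame: x ahead of the robot, y to its left, z up, the work surface at z = 0. Lengths are in m, angles in rad, forces in N, time in s.
With the tool pointing down it reaches from about 0.375 to 0.975 m from the base axis. Payload 3.8 kg.
Tool frame: the origin (TCP) lies midway between the tips of the shut fingers; the grasp point (between the pads) lies 19 mm behind it; x points along the fingers, z is the direction in which the jaws open and shut, and the axes are right-handed (so a half turn about x gives the same grasp; the last joint's range is limited). The gripper opens to 85 mm and grips with 20 to 120 N. Pads are 22 mm wide; open, the fingers measure 114 mm over their backs; the gripper's body (76 mm by 85 mm) begins 54 mm behind the grasp point. The pads swing forward as they close: fully open they stand 13 mm farther back than shut.
Start: joints at [1.078, 0.264, 1.604, -0, 1.274, -0.037], TCP at [0.297, 0.606, 0.231] pointing down, gripper open.
Joint ranges: [-2.63, 2.63], [-0.94, 2.18], [0.31, 2.57], [-1.31, 4.45], [0, 2.66], [-2.55, 2.55]. Speed limits (rad/s): [2.57, 2.57, 3.14, 3.14, 3.14, 3.14].

INTERFACE

Orientations are given as a rotation vector (axis times angle).
In Python, from workcell import * gives the robot as it stands. The module is installed in compiled form; this text tells all that it offers.
- The arm moves only by the tool carry_out, never from a script. Its arguments are lists of equal length, an entry for each row: "offset": the shift along the tool's x, y, z in cm, a list of three; "delta_rot": the turn, a rotation vector about the tool's x, y, z in degrees, a list of three. A call has exactly 5 rows; each row shifts and turns the commanded pose from where the row before left it, along the tool's axes as they then stand; what a row does not reach is not made up. A row lasts 1/12 s, in which the tool goes at most 41.7 mm and 7.16 degrees, less where a joint would pass 70% of its speed; a pose out of reach is approached as far as the arm can. A call is refused whole if a number of a shift passes 4.17 or a number of a turn 7.16, either way. A call with a gripper value outside its range is refused whole. "fingers" is the opening, from -1 (shut) to 1 (fully open), set as the call begins (left out, the last holds). The fingers move at their own pace and stop on an object; "newtons" is the grip in N (left out, the last holds). Time passes only in rows, so rows that do not move let the fingers close, or fill a call up. It gives the time, the measured TCP pose, the force and the opening at its end, in the units of the state.
- read_state(): the state, without advancing time (a new reading comes with each control period).
- read_camera(name): name is "scene" or "top" or "wrist"; returns (picture, depth): 400x640x3 uint8, red, green, blue; 400x640 float32, m along the optical axis (not along the pixel's ray), 0 where there is no reading.
- get_calibration(name): a dict with "fx", "fy", "cx", "cy" (pixels), "R" (3x3) and "t" (3): a world point X has camera coordinates R X + t; the wrist camera has in their place "mount" (4x4, takes a point from camera to tool coordinates, whose origin is the TCP and whose axes are the tool frame's). Camera axes: x right, y down, z forward; pixel columns grow to the right and rows downward; lengths in m; the calibration is good to about 2 mm. A picture is of the moment at which its call begins: read the wrist's pose just before it. get_calibration takes no time and is no camera call.
- finish_job(): hands the job in, once; it reports no verdict.
The state is a dict: "time": time; "q": joint angles; "joint_vel": joint speeds; "joint_torque": joint torques, N m; "tool_pos": TCP position; "tcp_rot": TCP orientation; "wrist_force": force on the tool from outside, world axes, zero at the start; "torque": the same for the moment, N m; "width": opening from 0.0 (shut) to 1.0 (fully open).
Only numpy, scipy, OpenCV 4.12 (cv2) and the standard library are available. Lean on these libraries where they do the work, as an engineer would, in place of code of your own. Each camera call takes 0.05 s, during which the arm holds its last target. There are 200 camera calls.

TASK

One front foot of the laptop stand, the pale one under the free end of the near rail, is seized too short and hangs clear of the desk by an unknown amount. Without forcing anything, try the three packers under it (green 8 mm, yellow 11 mm, red 14 mm; bevelled nose first, slid along the desk in line with the rail) until you find one that slides in snugly, so that the foot bears on it. Leave that one in, straight and centred under the rail with its black moulded line level with the end of the rail, and leave the other two lying flat on the desk well clear of the stand; disturb nothing else.

Things in the scene. Friction and masses are not known exactly. Their poses are not given: they have to be found in the camera images.
- stand: Grey and black laptop stand (desk riser on a scissor frame), fixed to the spot. Origin: the point on the desk (z = 0) straight under the axis of the short foot, at the free front end of the near rail. +y runs along that rail from this end to the back of the stand, +x to the far rail (500 mm off), z up. For a fitted packer its seat point belongs at this origin, its y along this y.
- rail_end (a point): Middle of the top edge of the near rail's front end face (black cap), 55 mm over the desk and 24 mm in front of the short foot's axis (y = -24 mm of the stand). The rail is 50 mm wide, its underside 30 mm over the desk. Its end sags by its own weight on some play: a packer under the foot can raise it, by 3.7 mm at most. The rail does not move sideways.
- foot_axis (a point): Point on the short foot's axis at the rail's underside, 30 mm over the desk. The foot: pale disc, 28 mm diameter, 7 mm high, square lower edge, on a seized thread. Its underside hangs 5 to 13.5 mm over the desk, different each time and not measured. Raised by a packer, it bears on it with about 4 N (just lifted) to 8 N (lifted 3.7 mm).
- deck_edge (a point): Point of the deck's front top edge, right over the near rail, 167 mm over the desk (deck 660 x 400 mm, 18 mm thick, a closed laptop on it). The deck begins 110 mm behind the short foot's axis; nothing is over the rail before it. For every gap at least one packer fits snugly, sometimes two neighbours do.
- packer8_mid (a point): Green packer: plastic plate 130 x 44 x 8 mm, 50 g, lying flat; this point is its centre, 4 mm up. y is its long axis, z up. The nose is the +y end; its top is bevelled down 3.5 mm over the last 12 mm. Black moulded line across the top 62 mm behind the nose (y = +3 mm), level with the rail's end when fully in. Best held by its sides (44 mm) near the tail, at y = -40 mm.
- packer8_seat (a point): Point on the green packer's underside, 38 mm behind the nose (y = +27 mm from its centre), where the foot's axis should come. Slid under the foot, a packer thinner than the gap meets hardly any force (under 1 N); one 0 to 3.5 mm thicker goes in snugly with a push of about 4 to 18 N, its bevel lifting the foot; a still thicker one stops dead, blunt nose on foot.
- packer11_mid (a point): Yellow packer: the same plate, 11 mm thick, 70 g; this point is its centre, half-way up (5.5 mm over the desk when flat). Same axes, bevel and line.
- packer11_seat (a point): Same seat point (y = +27 mm, underside) of the yellow packer; the push it takes is as told for the green one. A packer held slightly raised or tilted in the hand can seem to fit: judge it lying flat on the desk. Let go and taken again under the foot, a snug one still drags with 3 N or more when tugged, a loose one with under 1 N.
- packer14_mid (a point): Red packer: the same plate, 14 mm thick, 88 g; this point is its centre, half-way up (7 mm over the desk when flat). Same axes, bevel and line.
- packer14_seat (a point): Same seat point (y = +27 mm, underside) of the red packer.
- mug: Blue mug, radius 41 mm, 95 mm high, upright; origin under its centre. Bystander.
- bottle: Blue glass bottle, radius 34 mm, 180 mm high, upright; origin under its centre. Bystander.
- mouse: White computer mouse, 60 x 108 x 30 mm; origin under its centre. Bystander.
- spanner: Steel spanner, 170 mm long, lying along its x; origin under its middle. Bystander.
- tape: Roll of clear tape lying flat, outer diameter 90 mm, 22 mm high; origin under its centre. Bystander.
There are look-alikes about, which are no part of the job. What is meant by the part that bears packer11_mid is not blue or pink, and is the smaller of those in its own colour.

How it is judged:
At the end, for the whole second after the job is handed in: One packer is flat under the short foot, which bears on it with over 1 N; its seat point is within 8 mm sideways, 12 mm lengthways of the foot's axis, in line with the rail within 8 degrees. The other two lie still and flat on the desk, clear of the stand, centres over 110 mm from the foot (((x of packer8_seat in the frame of stand between -0.008 and 0.008 m and y of packer8_seat in the frame of stand between -0.012 and 0.013 m and angle between the y axis of packer8_seat and the y axis of stand, either way round below 0.14 rad and contact force between packer8 and stand above 1 N and angle between each of packer8_seat, packer11_mid, packer14_mid's own z axis and vertical below 0.06 rad and horizontal distance between each of packer11_mid, packer14_mid and stand above 0.11 m and contact force between each of packer11, packer14 and stand below 0.1 N and height (world z) of each of packer11_mid, packer14_mid below 0.012 m and linear speed of each of packer11, packer14, packer8 below 0.01 m/s) or (x of packer11_seat in the frame of stand between -0.008 and 0.008 m and y of packer11_seat in the frame of stand between -0.012 and 0.013 m and angle between the y axis of packer11_seat and the y axis of stand, either way round below 0.14 rad and contact force between packer11 and stand above 1 N and angle between each of packer11_seat, packer8_mid, packer14_mid's own z axis and vertical below 0.06 rad and horizontal distance between each of packer8_mid, packer14_mid and stand above 0.11 m and contact force between each of packer8, packer14 and stand below 0.1 N and height (world z) of each of packer8_mid, packer14_mid below 0.012 m and linear speed of each of packer8, packer14, packer11 below 0.01 m/s) or (x of packer14_seat in the frame of stand between -0.008 and 0.008 m and y of packer14_seat in the frame of stand between -0.012 and 0.013 m and angle between the y axis of packer14_seat and the y axis of stand, either way round below 0.14 rad and contact force between packer14 and stand above 1 N and angle between each of packer14_seat, packer8_mid, packer11_mid's own z axis and vertical below 0.06 rad and horizontal distance between each of packer8_mid, packer11_mid and stand above 0.11 m and contact force between each of packer8, packer11 and stand below 0.1 N and height (world z) of each of packer8_mid, packer11_mid below 0.012 m and linear speed of each of packer8, packer11, packer14 below 0.01 m/s))); the robot touches nothing.
It fails at once if a packer is forced against the stand with more than 32 N (contact force between any of packer8, packer11, packer14 and stand above 32 N).
It fails at once if the robot itself presses on the stand with more than 15 N (contact force between any of the arm, the fingers and stand above 15 N).
It fails at once if one of the other things on the desk is moved by more than 30 mm (distance of any of mug, bottle, mouse, spanner, tape from where it was at the start of the episode above 0.03 m).
It fails at once if the mug or the bottle is tipped (angle between any of mug, bottle's own z axis and vertical above 0.35 rad).
It also fails if it takes over 72 s, if anything falls off the work surface, if the arm or the gripper's body presses on something with over 40 N, if the wrist force passes 120 N, or if a joint passes its speed limit or range.

## Working session

There is one attempt and no reset: what is moved stays moved. The work goes in short steps, Python scripts to look and compute and a tool call to move; the robot and the scene stay as the last step left them, time stands still between calls to the robot, and variables do not carry over. Pictures are saved under pics/ and viewed, about 8 in all and at most 12, crops included, and the job is handed in when it is done.

Besides the shell and the picture viewer there is one more tool, called after "Emit:" as a command line: name --argument value ..., lists and objects as JSON in quotes. carry_out: Moves the arm, as the interface text tells. Its arguments: {"type":"object","properties":{"offset":{"type":"array"},"delta_rot":{"type":"array"},"fingers":{"type":"number"},"newtons":{"type":"number"}},"required":["offset","delta_rot"]}

```bash
mkdir -p pics; python3 - <<'E'
from workcell import *
import cv2,numpy as np
s=read_state();print({k:np.round(v,3).tolist() for k,v in s.items()})
for n in("scene","top"):
    p,d=read_camera(n);c=get_calibration(n);print(n,{k:np.round(v,4).tolist() for k,v in c.items()})
    cv2.imwrite(f"pics/{n}0.png",p[:,:,::-1]);np.savez(f"{n}0.npz",p=p,d=d)
print(get_calibration("wrist"))
E
```

```text
{'time': 0.0, 'q': [1.078, 0.265, 1.605, -0.0, 1.274, -0.037], 'joint_vel': [0.001, 0.002, -0.0, -0.001, -0.001, -0.001], 'joint_torque': [-0.001, -51.51, -36.732, -0.0, 0.013, 0.0], 'tool_pos': [0.297, 0.605, 0.23], 'tcp_rot': [-0.868, 1.393, 0.867], 'wrist_force': [0.33, -0.519, 0.772], 'torque': [0.001, -0.029, -0.008], 'width': 1.005}
scene {'fx': 495.8448, 'fy': 495.8448, 'cx': 325.9687, 'cy': 197.6563, 'R': [[-0.3137, 0.9493, 0.0178], [0.6915, 0.2413, -0.6809], [-0.6507, -0.2013, -0.7322]], 't': [0.3787, -0.2139, 1.9992]}
top {'fx': 362.7657, 'fy': 362.7657, 'cx': 317.1247, 'cy': 197.8378, 'R': [[0.0153, -0.9998, 0.0116], [-0.9966, -0.0162, -0.0813], [0.0815, -0.0103, -0.9966]], 't': [-0.2508, 0.5091, 1.0781]}
{'fx': 305.4856926605447, 'fy': 305.4856926605447, 'cx': 319.6297831651255, 'cy': 200.2024011910475, 'mount': array([[-7.09141052e-05, -2.59959725e-01,  9.65619457e-01,
        -1.43442073e-01],
       [-2.94783935e-04, -9.65619412e-01, -2.59959735e-01,
         6.48429448e-02],
       [ 9.99999954e-01, -3.03083915e-04, -8.15591419e-06,
         1.29060656e-03],
       [ 0.00000000e+00,  0.00000000e+00,  0.00000000e+00,
         1.00000000e+00]])}
```

View pics/top0.png

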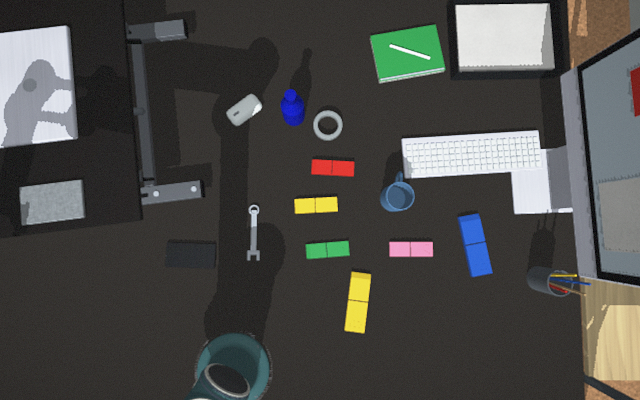

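View pics/scene0.png

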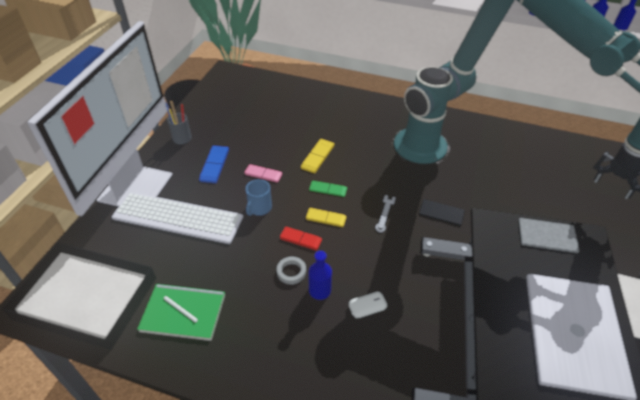

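Candidates in the top picture: red (333,167). Yellow: small at (316,205) and large at (357,302). Green plate (327,249), with a green book at (408,53). Blue (475,245) and pink (411,249) are decoys. By the description I choose the small yellow, the green plate and the red. The stand's near rail ends at about (203,190), with its far rail at (186,30). I'll measure these and check them in a close crop.

```bash
cat > h.py <<'E'
import cv2,numpy as np
from scipy.spatial.transform import Rotation as Ro
from workcell import *
def cam(n,st=None):
    c=get_calibration(n)
    K=np.array([[c['fx'],0,c['cx']],[0,c['fy'],c['cy']],[0,0,1]])
    if n!='wrist': R,t=c['R'],c['t']
    else:
        M=np.eye(4);M[:3,:3]=Ro.from_rotvec(st['tcp_rot']).as_matrix();M[:3,3]=st['tool_pos']
        W=np.linalg.inv(M@c['mount']);R,t=W[:3,:3],W[:3,3]
    return K,np.asarray(R),np.asarray(t)
def ray(C,uv,z):
    K,R,t=C;uv=np.atleast_2d(uv).astype(float)
    d=(np.c_[uv,np.ones(len(uv))]@np.linalg.inv(K).T)@R;o=-R.T@t
    return (o+d*((z-o[2])/d[:,2])[:,None])[:,:2]
def proj(C,X):
    K,R,t=C;p=(np.atleast_2d(X)@R.T+t)@K.T;return p[:,:2]/p[:,2:]
HUE={'green':(45,80,.008),'yellow':(22,35,.011),'red':(0,8,.014)}
def masks(p,name):
    h=cv2.cvtColor(p,cv2.COLOR_RGB2HSV);lo,hi,_=HUE[name]
    m=((h[:,:,0]>=lo)&(h[:,:,0]<=hi)&(h[:,:,1]>120)&(h[:,:,2]>60)).astype(np.uint8)
    return cv2.morphologyEx(m,cv2.MORPH_CLOSE,np.ones((5,5)))
def plates(p,C,name,zf=1.0,amin=200):
    out=[]
    for k in cv2.findContours(masks(p,name),cv2.RETR_EXTERNAL,cv2.CHAIN_APPROX_NONE)[0]:
        if cv2.contourArea(k)<amin: continue
        w=ray(C,k[:,0],HUE[name][2]*zf)
        (c,s,a)=cv2.minAreaRect((w*1000).astype(np.float32))
        if s[0]<s[1]: s=s[::-1];a+=90
        out.append((np.round(c,1).tolist(),np.round(s,1).tolist(),round((a+90)%180-90,1),np.round(k[:,0].mean(0)).tolist()))
    return out
E
python3 - <<'E'
from h import *
for n in('top','scene'):
    f=np.load(n+'0.npz');C=cam(n)
    for k in HUE:
        for r in plates(f['p'],C,k): print(n,k,r)
p=np.load('top0.npz')['p'];d=np.load('top0.npz')['d'];C=cam('top')
a=cv2.resize(p[145:265,280:370],None,fx=5,fy=5,interpolation=cv2.INTER_CUBIC)[:,:,::-1]
b=cv2.resize(p[165:225,130:220],None,fx=5,fy=5,interpolation=cv2.INTER_CUBIC)[:,:,::-1]
b=cv2.convertScaleAbs(b,alpha=2);g=np.zeros((600,450,3),np.uint8);g[:300]=b
b2=cv2.convertScaleAbs(cv2.resize(p[0:60,130:220],None,fx=5,fy=5,interpolation=cv2.INTER_CUBIC)[:,:,::-1],alpha=2);g[300:]=b2
cv2.imwrite('pics/c1.png',cv2.resize(np.hstack([a,g]),(800,533)))
K,R,t=C
for u,v in[(190,190),(160,193),(203,190),(215,190),(180,30),(150,33)]:
    z=d[v,u];X=R.T@(np.linalg.inv(K)@np.array([u,v,1])*z-t);print(u,v,X.round(4))
E
```

```text
top green ([357.6, -275.6], [131.4, 46.1], -84.5, [327.0, 249.0])
top green ([985.5, -523.0], [215.3, 152.9], -78.7, [408.0, 51.0])
top yellow ([203.3, -368.4], [178.2, 63.1], -6.8, [357.0, 302.0])
top yellow ([492.4, -238.4], [133.6, 48.1], -86.1, [316.0, 205.0])
top red ([608.5, -288.2], [133.3, 49.7], 87.8, [332.0, 168.0])
top red ([870.2, -1241.7], [157.6, 28.8], -3.3, [636.0, 91.0])
scene green ([983.3, -524.0], [210.9, 137.5], -78.5, [181.0, 312.0])
scene green ([361.7, -273.3], [129.9, 49.7], -83.9, [328.0, 188.0])
scene yellow ([498.2, -235.9], [140.1, 63.5], -85.8, [326.0, 217.0])
scene yellow ([207.3, -366.3], [199.6, 73.9], -6.4, [317.0, 155.0])
scene red ([614.8, -285.5], [140.7, 62.7], 87.8, [300.0, 238.0])
scene red ([331.0, -1372.3], [278.6, 100.3], 48.4, [78.0, 120.0])
190 190 [0.5272 0.1306 0.0565]
160 193 [0.5173 0.2192 0.0528]
203 190 [0.5289 0.0957 0.0464]
215 190 [ 0.5344  0.074  -0.004 ]
180 30 [1.0175 0.1837 0.0525]
150 33 [1.0059 0.2742 0.0527]
```

View pics/c1.png

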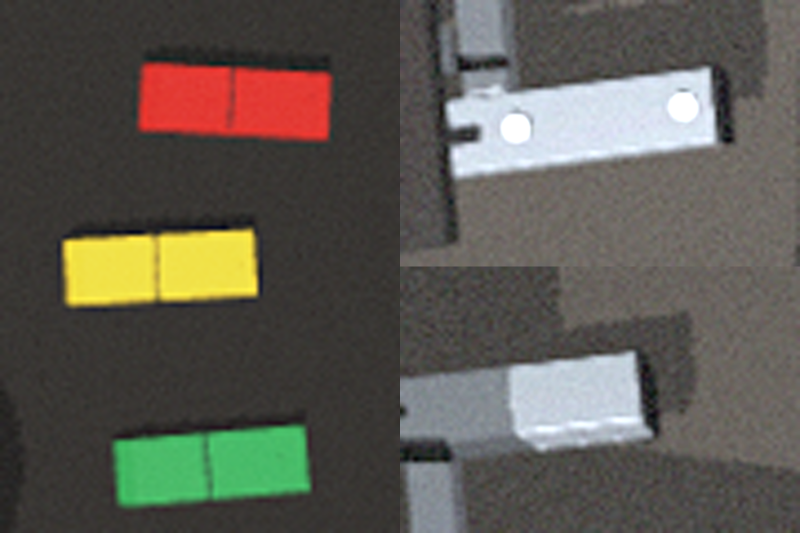

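The crop shows that on all three packers the line lies nearer the left end, so every nose points to world +y, toward the stand. The near rail's two bolts are at about top px (156,194) and (194,189), and its cap is at (200,188). Next I'll work out the frames and plan the first approach.

```bash
cat >> h.py <<'E'
def R0(st): return Ro.from_rotvec(st['tcp_rot']).as_matrix()
def target(yaw,flip):  # tool x down, tool z along +-(packer x at yaw)
    x=np.array([0,0,-1.]);z=np.array([np.cos(yaw),np.sin(yaw),0])*(1 if flip>0 else -1)
    return np.c_[x,np.cross(z,x),z]
def plan(pos,yaw_deg,flip):
    st=read_state();R=R0(st);T=target(np.radians(yaw_deg),flip)
    dr=np.degrees(Ro.from_matrix(R.T@T).as_rotvec());dw=np.asarray(pos)-st['tool_pos']
    print('turn',dr.round(2),'off(now axes) cm',(R.T@dw*100).round(2),'off(target axes)',(T.T@dw*100).round(2))
def show():
    s=read_state();print(round(s['time'],2),'tcp',np.round(s['tool_pos'],4),'F',np.round(s['wrist_force'],2),'w',round(s['width'],3),'q',np.round(s['q'],2))
E
python3 - <<'E'
from h import *
show();print(R0(read_state()).round(3))
C=cam('top');w=ray(C,[(156.1,193.8),(193.7,188.9),(200.4,180.1),(200.4,196.5)],.055);print(w.round(4))
d=w[0]-w[1];print('rail yaw',np.degrees(np.arctan2(-d[0],d[1])))
for f in(1,-1): plan([.50,-.22,.26],5,f)
E
```

```text
0.1 tcp [0.2968 0.6055 0.2301] F [-0.55 -0.31  0.35] w 1.001 q [ 1.08  0.26  1.61 -0.    1.27 -0.04]
[[-0.001 -0.898  0.44 ]
 [-0.002  0.44   0.898]
 [-1.     0.    -0.002]]
[[0.5146 0.2295]
 [0.5308 0.1204]
 [0.5571 0.1019]
 [0.5087 0.0999]]
rail yaw 8.465545595354929
turn [58.89 -0.11  0.06] off(now axes) cm [ -2.86 -54.58 -65.19] off(target axes) [ -2.99 -84.01  13.05]
turn [-1.2111e+02 -7.0000e-02 -1.3000e-01] off(now axes) cm [ -2.86 -54.58 -65.19] off(target axes) [ -2.99  84.01 -13.05]
```

Emit:
carry_out --offset '[[-0.5,0,0],[-0.5,0,0],[-0.5,0,0],[-0.5,0,0],[-0.5,0,0]]' --delta_rot '[[6,0,0],[6,0,0],[6,0,0],[6,0,0],[6,0,0]]' --fingers 1

```text
time: 0.52
tool_pos: [0.2969, 0.6057, 0.2557]
tcp_rot: [-0.46, 1.523, 0.458]
wrist_force: [-0.4, -1.0, 0.3]
width: 1.0
```

Emit:
carry_out --offset '[[-0.5,0,0],[-0.5,0,0],[-0.5,0,0],[-0.5,0,0],[-0.5,0,0]]' --delta_rot '[[5.8,0,0],[5.8,0,0],[5.8,0,0],[5.8,0,0],[5.8,0,0]]'

```text
time: 0.93
tool_pos: [0.2969, 0.6057, 0.2807]
tcp_rot: [-0.064, 1.571, 0.062]
wrist_force: [-0.2, -0.1, 0.3]
width: 1.0
```

Emit:
carry_out --offset '[[0,-3.25,0.78],[0,-3.25,0.78],[0,-3.25,0.78],[0,-3.25,0.78],[0,-3.25,0.78]]' --delta_rot '[[0,0,0],[0,0,0],[0,0,0],[0,0,0],[0,0,0]]'

```text
time: 1.35
tool_pos: [0.3497, 0.4458, 0.2806]
tcp_rot: [-0.068, 1.57, 0.067]
wrist_force: [0.2, 0.3, 0.1]
width: 1.001
```

Emit:
carry_out --offset '[[0,-3.25,0.78],[0,-3.25,0.78],[0,-3.25,0.78],[0,-3.25,0.78],[0,-3.25,0.78]]' --delta_rot '[[0,0,0],[0,0,0],[0,0,0],[0,0,0],[0,0,0]]'

```text
time: 1.77
tool_pos: [0.4024, 0.2872, 0.2808]
tcp_rot: [-0.068, 1.57, 0.067]
wrist_force: [0.7, 0.5, 0.1]
width: 0.999
```

Emit:
carry_out --offset '[[0,-3.25,0.78],[0,-3.25,0.78],[0,-3.25,0.78],[0,-3.25,0.78],[0,-3.25,0.78]]' --delta_rot '[[0,0,0],[0,0,0],[0,0,0],[0,0,0],[0,0,0]]'

```text
time: 2.18
tool_pos: [0.455, 0.1287, 0.2809]
tcp_rot: [-0.067, 1.57, 0.067]
wrist_force: [0.1, 0.7, 0.6]
width: 1.002
```

Emit:
carry_out --offset '[[0,-3.25,0.78],[0,-3.25,0.78],[0,-3.25,0.78],[0,-3.25,0.78],[0,0,0]]' --delta_rot '[[0,0,0],[0,0,0],[0,0,0],[0,0,0],[0,0,0]]'

```text
time: 2.6
tool_pos: [0.4984, -0.0015, 0.2808]
tcp_rot: [-0.066, 1.57, 0.061]
wrist_force: [0.5, -0.1, 0.4]
width: 0.996
```

```bash
python3 - <<'E'
from h import *
show();st=read_state();p,d=read_camera('wrist');np.savez('w1.npz',p=p,d=d,pos=st['tool_pos'],rot=st['tcp_rot'])
C=cam('wrist',st)
for k in HUE:
    for r in plates(p,C,k): print(k,r)
cv2.imwrite('pics/w1.png',cv2.convertScaleAbs(p[:,:,::-1],alpha=1.6))
E
```

```text
2.6 tcp [ 0.4984 -0.0015  0.2808] F [ 0.49 -0.14  0.36] w 0.996 q [-0.05 -0.1   1.91 -0.    1.34 -0.13]
red ([611.4, -241.8], [59.1, 49.4], 87.8, [379.0, 324.0])
```

View pics/w1.png

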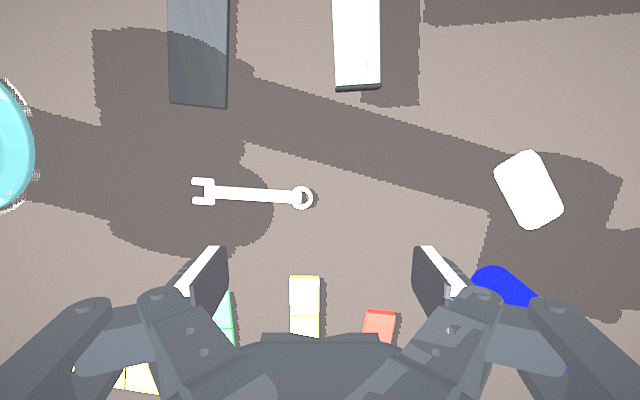

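The wrist view shows the near rail's front end at about px (333–382, 85–90), the spanner at (250,193) in front of it, and the yellow packer between the fingers at (304,305). I'll fit the rail edges and the packer edges from this picture.

```bash
python3 - <<'E'
from h import *
f=np.load('w1.npz');st={'tool_pos':f['pos'],'tcp_rot':f['rot']};C=cam('wrist',st);p=f['p']
g=cv2.cvtColor(p,cv2.COLOR_RGB2GRAY)
m=(g>115).astype(np.uint8);m[100:]=0;m[:,:300]=0;m[:,420:]=0
L=[];Rr=[]
for v in range(5,76,5):
    c=np.where(m[v])[0]; L.append((c.min()-.5,v));Rr.append((c.max()+.5,v))
print(L[::4],Rr[::4]); print(g[60:100:2,357])
for n,e in(('L',L),('R',Rr)):
    w=ray(C,e,.055);k=np.polyfit(w[:,1],w[:,0],1);print(n,'x at y=.1,.2',np.polyval(k,[.1,.12,.2]).round(4),'yaw',np.degrees(np.arctan(-k[0])).round(2),'res',np.abs(np.polyval(k,w[:,1])-w[:,0]).max().round(4))
for u,vv in[(345,0),(357,0),(370,0)]:
    col=g[70:100,u].astype(int);print(u,col.tolist())
hs=cv2.cvtColor(p,cv2.COLOR_RGB2HSV);print(hs[305,304],hs[330,225],hs[330,380],hs[295,304])
K,R,t=C
for u,v in[(350,60),(365,60),(358,78),(304,295)]:
    z=f['d'][v,u];print(u,v,(R.T@(np.linalg.inv(K)@np.array([u,v,1])*z-t)).round(4))
E
```

```text
[(np.float64(331.5), 5), (np.float64(332.5), 25), (np.float64(333.5), 45), (np.float64(334.5), 65)] [(np.float64(379.5), 5), (np.float64(379.5), 25), (np.float64(379.5), 45), (np.float64(379.5), 65)]
[255 255 255 255 255 255 255 237 238 237 237 245 108  79  50  43 116 111
 110 110]
L x at y=.1,.2 [0.5094 0.5065 0.4948] yaw 8.32 res 0.0005
R x at y=.1,.2 [0.5745 0.5675 0.5394] yaw 19.37 res 0.0354
345 [239, 240, 239, 239, 240, 239, 240, 239, 240, 240, 239, 240, 241, 246, 238, 105, 63, 74, 60, 51, 34, 47, 90, 117, 112, 111, 111, 112, 114, 109]
357 [255, 255, 255, 255, 237, 237, 238, 237, 237, 238, 237, 239, 245, 240, 108, 59, 79, 65, 50, 39, 43, 91, 116, 113, 111, 111, 110, 113, 110, 111]
370 [236, 235, 235, 235, 235, 236, 236, 236, 236, 237, 237, 242, 242, 150, 50, 71, 65, 54, 44, 32, 59, 83, 77, 78, 79, 80, 80, 80, 78, 78]
[ 30  90 255] [ 78 109 255] [  3 148 255] [ 30  91 255]
350 60 [0.5233 0.1292 0.0541]
365 60 [0.5398 0.1303 0.0557]
358 78 [0.5342 0.1111 0.0553]
304 295 [ 0.4918 -0.1973  0.0129]
```

```bash
python3 - <<'E'
from h import *
f=np.load('w1.npz');st={'tool_pos':f['pos'],'tcp_rot':f['rot']};C=cam('wrist',st);p=f['p']
g=cv2.cvtColor(p,cv2.COLOR_RGB2GRAY)
b=(g>=250).astype(np.uint8);b[100:]=0;b[:,300:335]=0
n,l,s,c=cv2.connectedComponentsWithStats(b)
for i in range(1,n):
    if s[i,4]>20 and 330<c[i][0]<385: print('bolt',c[i].round(1),s[i].tolist(),ray(C,c[i],.056).round(4))
e=[]
for v in range(5,76,2):
    r=g[v,360:400].astype(int);i=np.argmax(r[:-1]-r[1:]);e.append((360+i+.5,v))
w=ray(C,e,.055);k=np.polyfit(w[:,1],w[:,0],1);r=abs(np.polyval(k,w[:,1])-w[:,0]);ok=r<np.median(r)*2.5;k=np.polyfit(w[ok,1],w[ok,0],1)
print('R',np.polyval(k,[.1,.12,.2]).round(4),np.degrees(np.arctan(-k[0])).round(2),ok.sum())
# cap top edge: grey->black boundary is the cap/rail joint; print front edge points
print('rail/cap',ray(C,[(345,84.6),(357,83.6),(370,82.8)],.055).round(4))
for nm in HUE: HUE[nm]=HUE[nm]
import h
def mk(p,name):
    hh=cv2.cvtColor(p,cv2.COLOR_RGB2HSV);lo,hi={'green':(60,90),'yellow':(25,35),'red':(0,8)}[name]
    return ((hh[:,:,0]>=lo)&(hh[:,:,0]<=hi)&(hh[:,:,1]>60)&(hh[:,:,2]>150)).astype(np.uint8)
m=mk(p,'yellow');m[:,:270]=0;m[:,340:]=0;m[:260]=0
e=[(np.where(m[v])[0].min()-.5,np.where(m[v])[0].max()+.5,v) for v in range(280,330,3)]
for i in(0,1):
    w=ray(C,[(a[i],a[2]) for a in e],.011);k=np.polyfit(w[:,1],w[:,0],1);print('Y',np.polyval(k,[-.2,-.25]).round(4),np.degrees(np.arctan(-k[0])).round(2))
r=np.where(m.any(1))[0];print('nose rows',r.min(),ray(C,[(304,r.min()-.5)],.0075))
E
```

```text
bolt [358.2  65.8] [351, 58, 15, 17, 203] [[0.5329 0.1237]]
R [0.5608 0.5578 0.5458] 8.53 35
rail/cap [[0.5203 0.103 ]
 [0.5338 0.1051]
 [0.5484 0.1072]]
Y [0.469  0.4726] 4.16
Y [0.5141 0.5179] 4.38
nose rows 276 [[ 0.48948934 -0.16738166]]
```

```bash
python3 - <<'E'
from h import *
plan([.497,-.274,.10],4.3,1)
E
```

```text
turn [ 0.32 -0.06  0.02] off(now axes) cm [ 18.08 -27.39  -2.25] off(target axes) [ 18.07 -27.41  -2.12]
```

Emit:
carry_out --offset '[[1.2,-2.74,-0.22],[1.2,-2.74,-0.22],[1.2,-2.74,-0.22],[1.2,-2.74,-0.22],[1.2,-2.74,-0.22]]' --delta_rot '[[0.3,0,0],[0,0,0],[0,0,0],[0,0,0],[0,0,0]]'

```text
time: 3.07
tool_pos: [0.4971, -0.1337, 0.2205]
tcp_rot: [-0.063, 1.57, 0.065]
wrist_force: [0.2, -0.4, 1.0]
width: 1.002
```

Emit:
carry_out --offset '[[2.4,-2.74,-0.22],[2.4,-2.74,-0.22],[2.4,-2.74,-0.22],[2.4,-2.74,-0.22],[2.4,-2.74,-0.22]]' --delta_rot '[[0,0,0],[0,0,0],[0,0,0],[0,0,0],[0,0,0]]'

```text
time: 3.48
tool_pos: [0.4974, -0.2712, 0.1]
tcp_rot: [-0.063, 1.57, 0.064]
wrist_force: [-0.0, -0.1, -0.3]
width: 0.996
```

```bash
cat >> h.py <<'E'
HW={'green':(60,90,.008),'yellow':(25,35,.011),'red':(0,8,.014)}
def look(name,fn,fit=None,rows=None):
    show();st=read_state();p,d=read_camera('wrist');C=cam('wrist',st)
    cv2.imwrite('pics/'+fn+'.png',p[:,:,::-1]);np.savez(fn+'.npz',p=p,d=d,pos=st['tool_pos'],rot=st['tcp_rot'])
    hh=cv2.cvtColor(p,cv2.COLOR_RGB2HSV);lo,hi,z=HW[name]
    m=((hh[:,:,0]>=lo)&(hh[:,:,0]<=hi)&(hh[:,:,1]>60)&(hh[:,:,2]>100)).astype(np.uint8)
    m=cv2.morphologyEx(m,cv2.MORPH_OPEN,np.ones((3,3)))
    n,l,s,c=cv2.connectedComponentsWithStats(cv2.morphologyEx(m,cv2.MORPH_CLOSE,np.ones((9,9))))
    j=[i for i in range(1,n) if s[i,4]>400]
    if not j: print('none');return
    i=min(j,key=lambda i:abs(c[i][0]-320)); x,y,w,hg,a=s[i]; print(name,'bbox',x,y,w,hg)
    m=(l==i); rr=rows or range(y+4,y+hg-4,3)
    e=np.array([(np.where(m[v])[0].min()-.5,np.where(m[v])[0].max()+.5,v) for v in rr if m[v].any()])
    for q in(0,1):
        W=ray(C,e[:,[q,2]],z);k=np.polyfit(W[:,1],W[:,0],1);r=abs(np.polyval(k,W[:,1])-W[:,0]);ok=r<=max(.0006,np.median(r)*2)
        k=np.polyfit(W[ok,1],W[ok,0],1);print('LR'[q],'x at',W[0,1].round(3),W[-1,1].round(3),np.polyval(k,W[[0,-1],1]).round(4),'yaw',np.degrees(np.arctan(-k[0])).round(2),ok.sum())
    u=x+w//2;print('first row',y,ray(C,[(u,y-.5)],z-.0035).round(4),'last row',ray(C,[(u,y+hg-.5)],z).round(4))
    col=cv2.cvtColor(p,cv2.COLOR_RGB2GRAY)[y:y+hg,u-3:u+4].mean(1);v=y+5+np.argmin(col[5:-5]);print('line row',v,col.min().round(),ray(C,[(u,v)],z).round(4))
E
python3 - <<'E'
from h import *
look('yellow','w2')
E
```

```text
3.48 tcp [ 0.4974 -0.2712  0.1   ] F [-0.03 -0.13 -0.26] w 0.996 q [-0.54  0.18  1.96  0.    1.   -0.62]
yellow bbox 288 70 61 171
L x at -0.177 -0.299 [0.4679 0.4764] yaw 3.96 55
R x at -0.173 -0.296 [0.5115 0.52  ] yaw 4.0 55
first row 70 [[ 0.4895 -0.1715]] last row [[ 0.4999 -0.3013]]
line row 157 25.0 [[ 0.4945 -0.2335]]
```

View pics/w2.png

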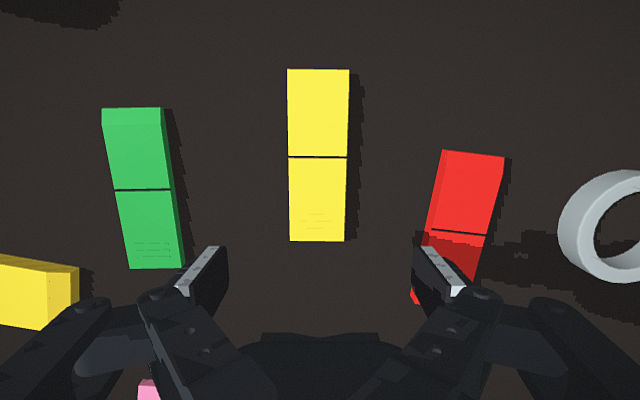

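The yellow packer is centred between the fingers, nose at px (318,70), line at row 157, tail at row 241. Its yaw is 4.0°. I'll go down and grip it near the tail.

Emit:
carry_out --offset '[[0,-0.5,-0.1],[2,0,0],[2.5,0,0],[2.5,0,0],[2,0,0]]' --delta_rot '[[0.3,0,0],[0,0,0],[0,0,0],[0,0,0],[0,0,0]]'

```text
time: 3.95
tool_pos: [0.4975, -0.275, 0.0111]
tcp_rot: [-0.059, 1.569, 0.06]
wrist_force: [0.3, -0.6, -0.4]
width: 0.999
```

Emit:
carry_out --offset '[[0.5,0,0],[0.5,0,0],[0,0,0],[0,0,0],[0,0,0]]' --delta_rot '[[0,0,0],[0,0,0],[0,0,0],[0,0,0],[0,0,0]]'

```text
time: 4.37
tool_pos: [0.4984, -0.277, 0.0031]
tcp_rot: [-0.06, 1.567, 0.058]
wrist_force: [1.0, 0.8, 1.1]
width: 0.998
```

Emit:
carry_out --offset '[[0,0,0],[0,0,0],[0,0,0],[0,0,0],[0,0,0]]' --delta_rot '[[0,0,0],[0,0,0],[0,0,0],[0,0,0],[0,0,0]]' --fingers -1 --newtons 40

```text
time: 4.78
tool_pos: [0.4974, -0.2769, 0.002]
tcp_rot: [-0.059, 1.569, 0.058]
wrist_force: [-0.1, -0.2, 4.3]
width: 0.501
```

Emit:
carry_out --offset '[[0,0,0],[0,0,0],[0,0,0],[0,0,0],[0,0,0]]' --delta_rot '[[0,0,0],[0,0,0],[0,0,0],[0,0,0],[0,0,0]]'

```text
time: 5.2
tool_pos: [0.4973, -0.2769, 0.002]
tcp_rot: [-0.059, 1.569, 0.058]
wrist_force: [-0.8, 0.9, 6.2]
width: 0.501
```

```bash
python3 - <<'E'
from h import *
look('yellow','w3');plan([.556,-.04,0.0],8.4,1)
E
```

```text
5.2 tcp [ 0.4973 -0.2769  0.002 ] F [-0.83  0.86  6.24] w 0.501 q [-0.55  0.31  2.01 -0.    0.81 -0.63]
yellow bbox 262 16 110 290
L x at -0.175 -0.299 [0.4676 0.4786] yaw 5.07 92
R x at -0.172 -0.296 [0.5116 0.522 ] yaw 4.79 94
first row 16 [[ 0.4896 -0.1711]] last row [[ 0.4991 -0.3015]]
line row 169 25.0 [[ 0.4941 -0.2326]]
turn [-4.12  0.05  0.04] off(now axes) cm [ 0.19 23.19  7.62] off(target axes) [ 0.2  22.58  9.26]
```

```bash
python3 - <<'E'
from h import *
f=np.load('w1.npz');C=cam('wrist',{'tool_pos':f['pos'],'tcp_rot':f['rot']})
print('spanner w1: ring far edge, ring centre, jaw',ray(C,[(314,197),(301,197),(195,191)],.004).round(3))
print('top',ray(cam('top'),[(254,205),(254,259)],.004).round(3))
E
```

```text
spanner w1: ring far edge, ring centre, jaw [[ 0.495 -0.045]
 [ 0.477 -0.046]
 [ 0.327 -0.049]]
top [[ 0.489 -0.049]
 [ 0.325 -0.054]]
```

The spanner's far end is at x≈0.495, y≈-0.045, so the path along x≈0.55 clears it. I'll lift, turn to the rail's direction and set the packer down ahead of the foot.

Emit:
carry_out --offset '[[-0.8,0,0],[-0.8,0,0],[-0.8,0,0],[-0.8,0,0],[-0.8,0,0]]' --delta_rot '[[0,0,0],[-1,0,0],[-1.1,0,0],[-1,0,0],[-1,0,0]]'

```text
time: 5.67
tool_pos: [0.497, -0.2765, 0.0423]
tcp_rot: [-0.117, 1.567, 0.116]
wrist_force: [-0.9, 0.1, -0.5]
width: 0.501
```

Emit:
carry_out --offset '[[0,2.42,0.93],[0,2.42,0.93],[0,2.42,0.93],[0,2.42,0.93],[0,2.42,0.93]]' --delta_rot '[[0,0,0],[0,0,0],[0,0,0],[0,0,0],[0,0,0]]'

```text
time: 6.08
tool_pos: [0.5256, -0.1491, 0.0421]
tcp_rot: [-0.115, 1.567, 0.115]
wrist_force: [-0.5, -0.5, 0.1]
width: 0.501
```

Emit:
carry_out --offset '[[0,2.42,0.93],[0,2.42,0.93],[0,2.42,0.93],[0,2.42,0.93],[0,2.42,0.93]]' --delta_rot '[[0,0,0],[0,0,0],[0,0,0],[0,0,0],[0,0,0]]'

```text
time: 6.5
tool_pos: [0.554, -0.0223, 0.0421]
tcp_rot: [-0.116, 1.567, 0.116]
wrist_force: [0.5, -0.1, -0.6]
width: 0.495
```

```bash
python3 - <<'E'
from h import *
look('yellow','w4');plan([.5536,-.0237,0.002],8.4,1)
E
```

```text
6.5 tcp [ 0.554  -0.0223  0.0421] F [ 0.52 -0.06 -0.56] w 0.495 q [-0.09  0.23  2.03  0.    0.88 -0.23]
yellow bbox 262 16 110 291
L x at 0.087 -0.075 [0.5088 0.5344] yaw 9.0 82
R x at 0.095 -0.067 [0.5652 0.5909] yaw 9.03 92
first row 16 [[0.5367 0.094 ]] last row [[ 0.5613 -0.0743]]
line row 169 23.0 [[0.5482 0.0151]]
turn [ 0.09  0.14 -0.13] off(now axes) cm [ 4.03 -0.51 -0.23] off(target axes) [ 4.03 -0.5  -0.22]
```

View pics/w4.png

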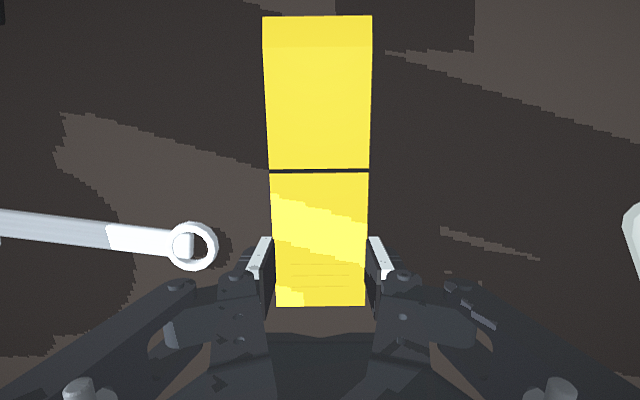

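The packer sits parallel in the fingers, nose at row 16 and line at row 169, exactly as at the grasp, so there was no slip. The arm lags a little at the end of a call, so I'll let it settle. Now lowering it.

Emit:
carry_out --offset '[[1,0,0],[1,0,0],[1,0,0],[0.5,0,0],[0.5,0,0]]' --delta_rot '[[0,0,0],[0,0,0],[0,0,0],[0,0,0],[0,0,0]]'

```text
time: 6.97
tool_pos: [0.5521, -0.0244, 0.0011]
tcp_rot: [-0.114, 1.572, 0.115]
wrist_force: [-19.0, 1.5, 52.1]
width: 0.505
```

Emit:
carry_out --offset '[[0,0,0],[0,0,0],[0,0,0],[0,0,0],[0,0,0]]' --delta_rot '[[0,0,0],[0,0,0],[0,0,0],[0,0,0],[0,0,0]]'

```text
time: 7.38
tool_pos: [0.5533, -0.0245, 0.0014]
tcp_rot: [-0.114, 1.569, 0.114]
wrist_force: [-3.1, 0.2, 5.5]
width: 0.503
```

```bash
python3 - <<'E'
from h import *
look('yellow','w5')
# aim: foot axis and heading
F=np.array([.532,.1225]);y=np.array([-.146,.989]);z=np.array([.989,.146]);s=read_state();d=np.array(s['tool_pos'][:2])+.0678*y-F
print('seat rel foot: along %.4f side %.4f'%(d@y,d@z));plan([.5536,-.02,0.002],8.4,1)
E
```

```text
7.38 tcp [ 0.5533 -0.0245  0.0014] F [-3.06  0.22  5.5 ] w 0.503 q [-0.09  0.29  2.05 -0.    0.81 -0.23]
yellow bbox 262 15 111 292
L x at 0.075 -0.049 [0.5166 0.536 ] yaw 8.9 87
R x at 0.081 -0.043 [0.5603 0.5794] yaw 8.78 91
first row 15 [[0.5381 0.0806]] last row [[ 0.5568 -0.0492]]
line row 172 30.0 [[0.5471 0.0181]]
seat rel foot: along -0.0808 side -0.0005
turn [-0.09 -0.06 -0.01] off(now axes) cm [-0.06  0.44  0.1 ] off(target axes) [-0.06  0.44  0.1 ]
```

The packer is set down in line, 80.8 mm short of the seat and 0.5 mm off sideways. I'll slide it in, gently once it's near contact.

Emit:
carry_out --offset '[[-0.05,0.4,0],[0,0.4,0],[0,0.4,0],[0,0.4,0],[0,0.4,0]]' --delta_rot '[[0,0,0],[0,0,0],[0,0,0],[0,0,0],[0,0,0]]'

```text
time: 7.85
tool_pos: [0.5504, -0.0033, 0.0015]
tcp_rot: [-0.115, 1.568, 0.115]
wrist_force: [-0.5, 0.3, -0.2]
width: 0.501
```

Emit:
carry_out --offset '[[0,0.1,0],[0,0.1,0],[0,0.1,0],[0,0.1,0],[0,0.1,0]]' --delta_rot '[[0,0,0],[0,0,0],[0,0,0],[0,0,0],[0,0,0]]'

```text
time: 8.27
tool_pos: [0.5499, 0.0013, 0.0017]
tcp_rot: [-0.115, 1.568, 0.115]
wrist_force: [0.1, -0.1, -1.1]
width: 0.496
```

Emit:
carry_out --offset '[[0,0.1,0],[0,0.1,0],[0,0.1,0],[0,0.1,0],[0,0.1,0]]' --delta_rot '[[0,0,0],[0,0,0],[0,0,0],[0,0,0],[0,0,0]]'

```text
time: 8.68
tool_pos: [0.5493, 0.006, 0.0018]
tcp_rot: [-0.116, 1.568, 0.115]
wrist_force: [0.3, -2.4, -0.5]
width: 0.499
```

Emit:
carry_out --offset '[[0,0.1,0],[0,0.1,0],[0,0.1,0],[0,0.1,0],[0,0.1,0]]' --delta_rot '[[0,0,0],[0,0,0],[0,0,0],[0,0,0],[0,0,0]]'

```text
time: 9.1
tool_pos: [0.5492, 0.0098, 0.0021]
tcp_rot: [-0.117, 1.567, 0.114]
wrist_force: [0.5, -7.5, -0.9]
width: 0.5
```

Emit:
carry_out --offset '[[0.05,0.1,0],[0,0.1,0],[0,0.1,0],[0,0.1,0],[0,0.1,0]]' --delta_rot '[[0,0,0],[0,0,0],[0,0,0],[0,0,0],[0,0,0]]'

```text
time: 9.52
tool_pos: [0.5488, 0.0145, 0.0018]
tcp_rot: [-0.118, 1.566, 0.114]
wrist_force: [2.2, -7.7, -0.8]
width: 0.497
```

```bash
python3 - <<'E'
from h import *
look('yellow','w6')
E
```

```text
9.52 tcp [0.5488 0.0145 0.0018] F [ 2.24 -7.71 -0.77] w 0.497 q [-0.02  0.28  2.06 -0.    0.8  -0.16]
yellow bbox 263 56 109 252
L x at 0.099 -0.011 [0.5141 0.532 ] yaw 9.15 75
R x at 0.106 -0.005 [0.558  0.5751] yaw 8.8 81
first row 56 [[0.5356 0.1046]] last row [[ 0.5524 -0.011 ]]
line row 172 34.0 [[0.5425 0.0571]]
```

No slip in the hand (line still at row 172), and it's advancing against a steady 7–8 N, so the yellow looks snug. Continuing.

Emit:
carry_out --offset '[[0,0.12,0],[0,0.12,0],[0,0.12,0],[0,0.12,0],[0,0.12,0]]' --delta_rot '[[0,0,0],[0,0,0],[0,0,0],[0,0,0],[0,0,0]]'

```text
time: 9.98
tool_pos: [0.5478, 0.0208, 0.0017]
tcp_rot: [-0.117, 1.566, 0.114]
wrist_force: [0.9, -6.6, 0.5]
width: 0.504
```

Emit:
carry_out --offset '[[0,0.15,0],[0,0.15,0],[0,0.15,0],[0,0.15,0],[0,0.15,0]]' --delta_rot '[[0,0,0],[0,0,0],[0,0,0],[0,0,0],[0,0,0]]'

```text
time: 10.4
tool_pos: [0.5465, 0.0284, 0.0016]
tcp_rot: [-0.116, 1.567, 0.114]
wrist_force: [0.9, -5.9, -0.2]
width: 0.497
```

Emit:
carry_out --offset '[[0,0.15,0],[0,0.15,0],[0,0.15,0],[0,0.15,0],[0,0.15,0]]' --delta_rot '[[0,0,0],[0,0,0],[0,0,0],[0,0,0],[0,0,0]]'

```text
time: 10.82
tool_pos: [0.5454, 0.0358, 0.0016]
tcp_rot: [-0.117, 1.567, 0.114]
wrist_force: [1.5, -6.1, -0.4]
width: 0.503
```

Emit:
carry_out --offset '[[0,0.15,0],[0,0.15,0],[0,0.15,0],[0,0.15,0],[0,0.15,0]]' --delta_rot '[[0,0,0],[0,0,0],[0,0,0],[0,0,0],[0,0,0]]'

```text
time: 11.23
tool_pos: [0.5442, 0.0431, 0.0016]
tcp_rot: [-0.117, 1.567, 0.114]
wrist_force: [0.9, -6.5, 0.6]
width: 0.501
```

```bash
python3 - <<'E'
from h import *
look('yellow','w7')
F=np.array([.532,.1225]);y=np.array([-.146,.989]);z=np.array([.989,.146]);s=read_state();d=np.array(s['tool_pos'][:2])+.0678*y-F
print('seat rel foot: along %.4f side %.4f'%(d@y,d@z));plan([.5419,.0554,0.002],8.4,1)
E
```

```text
11.23 tcp [0.5442 0.0431 0.0016] F [ 0.88 -6.52  0.58] w 0.501 q [ 0.03  0.28  2.06 -0.    0.8  -0.11]
yellow bbox 268 151 101 156
L x at 0.09 0.018 [0.5156 0.5276] yaw 9.43 47
R x at 0.096 0.024 [0.5593 0.5703] yaw 8.64 50
first row 151 [[0.5371 0.0948]] last row [[0.5483 0.0184]]
line row 172 33.0 [[0.5384 0.0858]]
seat rel foot: along -0.0123 side 0.0004
turn [0.02 0.04 0.1 ] off(now axes) cm [-0.05  1.23 -0.04] off(target axes) [-0.04  1.23 -0.04]
```

View pics/w7.png

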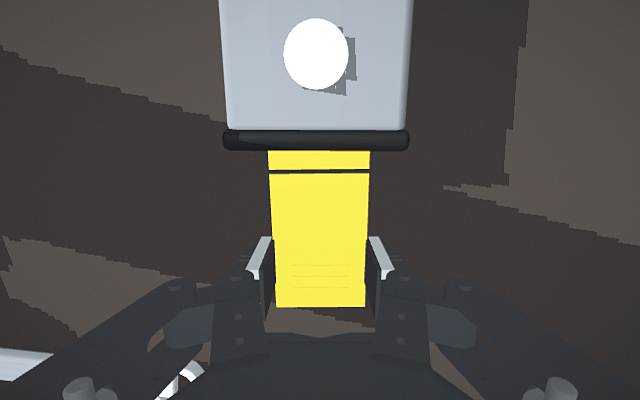

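The picture shows the yellow packer under the cap: rail edges at px 222 and 410, bolt at (316,54), packer at 268–369, and the line at row 172, about 20 px short of the cap's front edge. I'll take the foot's axis from this close view.

```bash
python3 - <<'E'
from h import *
f=np.load('w7.npz');C=cam('wrist',{'tool_pos':f['pos'],'tcp_rot':f['rot']});p=f['p'];g=cv2.cvtColor(p,cv2.COLOR_RGB2GRAY)
b=(g>=245).astype(np.uint8);b[110:]=0;n,l,s,c=cv2.connectedComponentsWithStats(b);i=1+np.argmax(s[1:,4]);
K,R,t=C;u,v=np.round(c[i]).astype(int)
def P(u,v): return (R.T@(np.linalg.inv(K)@np.array([u,v,1])*f['d'][v,u]-t)).round(4)
print('bolt',c[i],s[i],P(u,v),ray(C,c[i],.058),'railtop',P(260,100),P(380,100))
print('cap col',g[125:156,316].tolist())
for v in(136,140,144,148): print(v,P(316,v))
for v in(40,100):
    r=g[v].astype(int);a=200+np.argmax(np.diff(r[200:260]));q=380+np.argmin(np.diff(r[380:430]));print(v,a,q,ray(C,[(a+.5,v),(q+.5,v)],.0565).round(4))
E
```

```text
bolt [315.41799385  53.51941883] [ 283   19   65   70 3579] [0.5323 0.1238 0.0623] [[0.53217845 0.12474206]] railtop [0.5193 0.1111 0.0596] [0.5508 0.1157 0.0599]
cap col [191, 183, 175, 174, 155, 50, 37, 46, 52, 54, 59, 58, 59, 58, 56, 53, 49, 47, 44, 43, 40, 39, 39, 35, 18, 115, 224, 232, 227, 227, 227]
136 [0.5353 0.1041 0.0614]
140 [0.5355 0.103  0.0603]
144 [0.5357 0.1019 0.0602]
148 [0.5358 0.1009 0.0607]
40 220 410 [[0.507  0.1246]
 [0.5564 0.1319]]
100 225 406 [[0.5093 0.1098]
 [0.5586 0.1171]]
```

Emit:
carry_out --offset '[[0,0.15,0],[0,0.15,0],[0,0.15,0],[0,0.15,0],[0,0.15,0]]' --delta_rot '[[0,0,0],[0,0,0],[0,0,0],[0,0,0],[0,0,0]]'

```text
time: 11.7
tool_pos: [0.543, 0.0505, 0.0015]
tcp_rot: [-0.117, 1.567, 0.114]
wrist_force: [0.9, -6.2, -0.6]
width: 0.504
```

Emit:
carry_out --offset '[[0,0.15,0],[0,0.15,0],[0,0.15,0],[0,0.1,0],[0,0.05,0]]' --delta_rot '[[0,0,0],[0,0,0],[0,0,0],[0,0,0],[0,0,0]]'

```text
time: 12.12
tool_pos: [0.5421, 0.0565, 0.0015]
tcp_rot: [-0.117, 1.567, 0.114]
wrist_force: [0.6, -6.2, -1.0]
width: 0.502
```

Emit:
carry_out --offset '[[0,0,0],[0,0,0],[0,0,0],[0,0,0],[0,0,0]]' --delta_rot '[[0,0,0],[0,0,0],[0,0,0],[0,0,0],[0,0,0]]'

```text
time: 12.53
tool_pos: [0.5421, 0.0565, 0.0015]
tcp_rot: [-0.117, 1.567, 0.114]
wrist_force: [1.9, -5.8, 1.0]
width: 0.5
```

```bash
python3 - <<'E'
from h import *
look('yellow','w8')
F=np.array([.5322,.1238]);y=np.array([-.146,.989]);z=np.array([.989,.146]);s=read_state();d=np.array(s['tool_pos'][:2])+.0678*y-F
print('seat rel foot: along %.4f side %.4f'%(d@y,d@z))
E
```

```text
12.53 tcp [0.5421 0.0565 0.0015] F [ 1.91 -5.75  0.98] w 0.5 q [ 0.06  0.27  2.07 -0.    0.8  -0.09]
yellow bbox 271 198 97 109
L x at 0.082 0.032 [0.517  0.5254] yaw 9.45 31
R x at 0.089 0.038 [0.5605 0.568 ] yaw 8.41 33
first row 198 [[0.5386 0.0869]] last row [[0.5467 0.0319]]
line row 287 213.0 [[0.5451 0.0428]]
seat rel foot: along -0.0002 side -0.0001
```

In place. I'll let go so it lies flat, take it again, and do the tug test.

Emit:
carry_out --offset '[[0,0,0],[0,0,0],[0,0,0],[0,0,0],[0,0,0]]' --delta_rot '[[0,0,0],[0,0,0],[0,0,0],[0,0,0],[0,0,0]]' --fingers 0.9

```text
time: 13.0
tool_pos: [0.5416, 0.0578, 0.0013]
tcp_rot: [-0.115, 1.568, 0.115]
wrist_force: [-0.1, -0.4, -0.0]
width: 0.954
```

Emit:
carry_out --offset '[[0,0,0],[0,0,0],[0,0,0],[0,0,0],[0,0,0]]' --delta_rot '[[0,0,0],[0,0,0],[0,0,0],[0,0,0],[0,0,0]]' --fingers -1 --newtons 40

```text
time: 13.42
tool_pos: [0.5417, 0.0577, 0.0015]
tcp_rot: [-0.115, 1.568, 0.115]
wrist_force: [-1.3, 0.5, 1.6]
width: 0.497
```

Emit:
carry_out --offset '[[0,0,0],[0,0,0],[0,0,0],[0,0,0],[0,0,0]]' --delta_rot '[[0,0,0],[0,0,0],[0,0,0],[0,0,0],[0,0,0]]'

```text
time: 13.83
tool_pos: [0.5417, 0.0577, 0.0015]
tcp_rot: [-0.115, 1.568, 0.115]
wrist_force: [-1.9, 0.8, 5.3]
width: 0.496
```

Emit:
carry_out --offset '[[0,-0.1,0],[0,-0.1,0],[0,-0.1,0],[0,-0.1,0],[0,-0.1,0]]' --delta_rot '[[0,0,0],[0,0,0],[0,0,0],[0,0,0],[0,0,0]]'

```text
time: 14.25
tool_pos: [0.5423, 0.0547, 0.0015]
tcp_rot: [-0.111, 1.568, 0.116]
wrist_force: [-1.5, 9.7, 5.0]
width: 0.499
```

Emit:
carry_out --offset '[[0,-0.05,0],[0,-0.05,0],[0,-0.05,0],[0,0,0],[0,0,0]]' --delta_rot '[[0,0,0],[0,0,0],[0,0,0],[0,0,0],[0,0,0]]'

```text
time: 14.67
tool_pos: [0.5426, 0.0532, 0.0015]
tcp_rot: [-0.111, 1.567, 0.116]
wrist_force: [-1.9, 8.0, 4.8]
width: 0.498
```

The tug drags with 8–9.7 N, well above 3 N even allowing for about 2 N of fingertip rub, so the yellow is snug. I'll push it back the few millimetres, release and rise.

Emit:
carry_out --offset '[[-0.05,0.15,0],[0,0.15,0],[0,0.15,0],[0,0.15,0],[0,0.1,0]]' --delta_rot '[[0,0,0],[0,0,0],[0,0,0],[0,0,0],[0,0,0]]'

```text
time: 15.08
tool_pos: [0.542, 0.0564, 0.0016]
tcp_rot: [-0.118, 1.567, 0.113]
wrist_force: [0.3, -6.7, -0.4]
width: 0.499
```

Emit:
carry_out --offset '[[0,0,0],[0,0,0],[0,0,0],[0,0,0],[0,0,0]]' --delta_rot '[[0,0,0],[0,0,0],[0,0,0],[0,0,0],[0,0,0]]'

```text
time: 15.5
tool_pos: [0.5419, 0.0565, 0.0015]
tcp_rot: [-0.117, 1.567, 0.114]
wrist_force: [0.7, -5.2, -0.8]
width: 0.502
```

Emit:
carry_out --offset '[[0,0,0],[0,0,0],[0,0,0],[0,0,0],[0,0,0]]' --delta_rot '[[0,0,0],[0,0,0],[0,0,0],[0,0,0],[0,0,0]]' --fingers 1

```text
time: 15.92
tool_pos: [0.5414, 0.0582, 0.0017]
tcp_rot: [-0.115, 1.568, 0.115]
wrist_force: [0.7, 0.0, 0.5]
width: 0.999
```

Emit:
carry_out --offset '[[-0.5,0,0],[-1,0,0],[-2,0,0],[-2,0,0],[-2,0,0]]' --delta_rot '[[0,0,0],[0,0,0],[0,0,0],[0,0,0],[0,0,0]]'

```text
time: 16.33
tool_pos: [0.5416, 0.0582, 0.0784]
tcp_rot: [-0.115, 1.567, 0.115]
wrist_force: [0.8, 0.4, -0.4]
width: 1.001
```

Emit:
carry_out --offset '[[-2,-1.5,0],[-2,-1.5,0],[-1,-1.5,0],[0,-1.5,0],[0,0,0]]' --delta_rot '[[0,0,0],[0,0,0],[0,0,0],[0,0,0],[0,0,0]]'

```text
time: 16.75
tool_pos: [0.5521, -0.0033, 0.1296]
tcp_rot: [-0.115, 1.563, 0.112]
wrist_force: [-0.2, 1.1, -0.2]
width: 0.997
```

Emit:
carry_out --offset '[[0,0,0],[0,0,0],[0,0,0],[0,0,0],[0,0,0]]' --delta_rot '[[0,0,0],[0,0,0],[0,0,0],[0,0,0],[0,0,0]]'

```text
time: 17.17
tool_pos: [0.5499, -0.0006, 0.1263]
tcp_rot: [-0.115, 1.569, 0.116]
wrist_force: [0.3, -0.5, 1.1]
width: 1.0
```

```bash
python3 - <<'E'
from h import *
look('yellow','w9')
f=np.load('w9.npz');C=cam('wrist',{'tool_pos':f['pos'],'tcp_rot':f['rot']});g=cv2.cvtColor(f['p'],cv2.COLOR_RGB2GRAY)
b=(g>=245).astype(np.uint8);b[150:]=0;n,l,s,c=cv2.connectedComponentsWithStats(b);i=1+np.argmax(s[1:,4]);print('bolt',c[i],s[i].tolist(),ray(C,c[i],.058).round(4))
p,d=read_camera('top');T=cam('top')
for k in HUE:
    for r in plates(p,T,k,amin=60): print('top',k,r)
t0=np.load('top0.npz')['p'];a=np.hstack([p[80:280,120:420]]*1);cv2.imwrite('pics/top1.png',p[:,:,::-1])
E
```

```text
17.17 tcp [ 0.5499 -0.0006  0.1263] F [ 0.3  -0.47  1.08] w 1.0 q [-0.05  0.12  1.98  0.    1.04 -0.19]
yellow bbox 292 67 56 93
L x at 0.097 0.032 [0.5149 0.525 ] yaw 8.91 29
R x at 0.104 0.039 [0.5582 0.5682] yaw 8.74 29
first row 67 [[0.536  0.1043]] last row [[0.5468 0.0316]]
line row 73 34.0 [[0.5368 0.0991]]
bolt [319.15335463  16.60702875] [306, 2, 27, 30, 626] [[0.5323 0.1249]]
top green ([357.3, -275.4], [131.9, 46.2], -84.6, [327.0, 249.0])
top green ([985.5, -523.3], [214.6, 153.1], -78.6, [408.0, 51.0])
top yellow ([203.3, -368.2], [178.1, 63.3], -6.6, [357.0, 302.0])
top yellow ([528.3, 72.6], [30.6, 27.7], -89.1, [214.0, 192.0])
top red ([608.4, -288.3], [133.4, 49.9], 87.8, [332.0, 168.0])
top red ([870.2, -1241.7], [157.6, 28.8], -3.3, [636.0, 91.0])
```

View pics/w9.png

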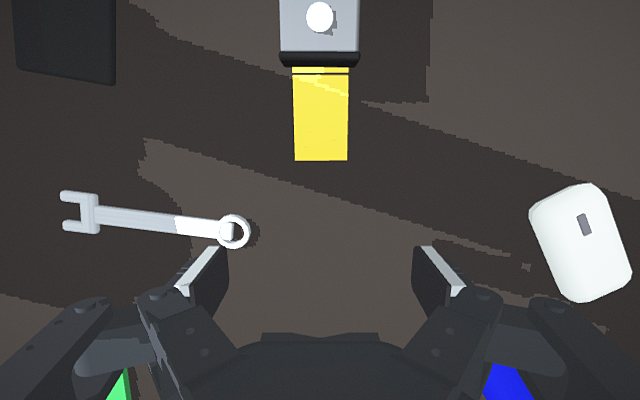

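The last view shows the yellow packer straight under the rail, with its line at row 73 next to the cap's front edge. The spanner and mouse are undisturbed, and the hand is clear. The seat point comes out about 1.5 mm short of the foot's axis, 1 mm sideways and 0.4° off. Green and red haven't moved. Handing in.

```bash
python3 -c "
from workcell import *
print(finish_job())"
```

```text
the job is handed in; nothing more can be done
None
```

The yellow 11 mm packer is under the short foot and fits snugly, and the job is handed in at about 17 s of the 72 s allowed. It was the first one I tried, so the green and red packers were never touched. They are still flat in their starting places, about 0.4 m from the foot.

**Fit:** It slid in against a steady 6–8 N with no slip in the hand. After I let go and took it again, it dragged with 8–10 N when tugged. Up to about 2 N of that may be fingertips rubbing the desk, but the rest is still above the 3 N for a snug one. I pushed it back the few millimetres it had moved and released it.

**Position in the last view:** The seat point is about 1.5 mm short of the foot's axis and 1 mm to the side, with the packer within 0.5° of the rail. The moulded line is level with the rail's end within about 2 mm, and the hand is clear of everything.

**What disagreed or went less well:**
- **Foot position:** The top and wrist cameras differ by 3–4 mm lengthways on where the foot's axis is. I used the close wrist view, and the difference is well inside the tolerance.
- **Set-down:** I lowered the packer too fast once, and the wrist force briefly read about 52 N against the desk, under the 120 N limit. This happened away from the stand.
- **Bystanders:** I compared green and red with their starting positions by measurement. I checked the spanner and mouse only by eye, and did not re-check the mug, bottle and tape, but the arm never came near them.

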